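# Stock the galley cool box and set its thermostat

### The arm

A 6-joint arm with a two-finger parallel gripper is mounted at the origin on the work surface. World frame = base frame: x ahead of the robot, y to its left, z up, the work surface at z = 0. Lengths are in m, angles in rad, forces in N, time in s.
With the tool pointing down it reaches from about 0.225 to 0.875 m from the base axis. Payload 3.4 kg.
Tool frame: the origin (TCP) lies at the very end of the fingers, on their centre line; the grasp point (between the pads) lies 19 mm behind it; z points along the fingers, y is the direction in which the jaws open and shut (so a half turn about z gives the same grasp; the last joint's range is limited). The gripper opens to 85 mm and grips with 20 to 120 N. Pads are 22 mm wide; open, the fingers measure 114 mm over their backs; the gripper's body (76 mm by 85 mm) begins 54 mm behind the grasp point. The pads swing forward as they close: fully open they stand 13 mm farther back than shut.
Start: joints at [-0.121, 0.276, 1.505, -0, 1.361, -0.121], TCP at [0.575, -0, 0.231] pointing down, gripper open.
Joint ranges: [-2.89, 2.89], [-0.75, 2.08], [0.22, 2.7], [-1.18, 4.32], [0.11, 2.71], [-2.7, 2.7]. Speed limits (rad/s): [2.57, 2.57, 3.14, 3.14, 3.14, 3.14].

### API

Orientations are given as a unit quaternion [w, x, y, z].
In Python, from rig import manip, viewer, job gives the robot as it stands.
- The arm moves only by the shell command python3 -m crank 'ROWS' [OPENING] [FORCE]. ROWS is JSON, a list of rows, each a list of 6 numbers: the shift along the tool's x, y, z in m, then the turn, a rotation vector about the tool's x, y, z in degrees. In form: [[dx, dy, dz, rx, ry, rz], ...]. A call has 1 to 20 rows; each row is the pose to reach, as a shift and turn from the pose measured when the call began, along the tool's axes at that moment; what a row does not reach only later rows make up. A row lasts 1/8 s, in which the tool goes at most 62.5 mm and 10.7 degrees, less where a joint would pass 70% of its speed; a pose out of reach is approached as far as the arm can. A call with a gripper value outside its range is refused whole. OPENING is the opening, from 0 (shut) to 1 (fully open), set as the call begins (- or left out, the last holds). The fingers move at their own pace and stop on an object; FORCE is the grip in N (left out, the last holds). Time passes only in rows, so rows that repeat a pose let the fingers close. It gives the time, the measured TCP pose, the force and the opening at its end, in the units of the state.
- manip.get_state(): the state, without advancing time (a new reading comes with each control period).
- viewer.get_image(name): name is "scene" or "side" or "wrist"; returns a dict with "frame" (400x640x3 uint8, blue, green, red), "range_z" (400x640 float32, m along the optical axis (not along the pixel's ray), 0 where there is no reading), "intrinsics" (3x3 intrinsics, pixels), "D" ([k1, k2, p1, p2, k3] as OpenCV has them; the pictures are not rectified), "world_from_camera" (4x4, takes a point from camera to world coordinates); the wrist camera has in their place "mount" (4x4, takes a point from camera to tool coordinates, whose origin is the TCP and whose axes are the flange's). Camera axes: x right, y up, looking along -z (the intrinsics and any distortion apply to the point x, -y, -z); pixel columns grow to the right and rows downward; lengths in m; the calibration is good to about 2 mm. A picture is of the moment at which its call begins: read the wrist's pose just before it.
- job.sign_off(): hands the job in, once; it reports no verdict.
The state is a dict: "clock": time; "qpos": joint angles; "qd": joint speeds; "effort": joint torques, N m; "position": TCP position; "ee_rot": TCP orientation; "contact_force": force on the tool from outside, world axes, zero at the start; "moment": the same for the moment, N m; "width": finger opening in m.
Only numpy, scipy, OpenCV 4.12 (cv2) and the standard library are available. Lean on these libraries where they do the work, as an engineer would, in place of code of your own. Each camera call takes 0.05 s, during which the arm holds its last target. There are 200 camera calls.

### The job

Slide back the cover of the cool box, put every food tub that is out on the counter into its well, lying flat on the floor of the well with the lid up and none stacked, and slide the cover fully shut again. Also turn the thermostat knob until the pointer stands at the one long mark of the scale. Leave the mug, the soap bottle and the steel bowl where they are.

Things in the scene. Friction and masses are not known exactly. Their poses are not given: they have to be found in the camera images.
- coolbox: low grey cool box fixed to the counter, 508 mm long (x), 370 mm wide (y), 130 mm high; origin on the counter under the centre of its food well, x roughly away from the robot, y left, z up. Front wall x -137 to -112 mm, right wall y -125 to -112; machine end x +112 to +372, over which the cover slides; left of the well a flat control strip, y +112 to +245. All tops 130 mm high
- well (a point): centre of the floor of the food well, 50 mm above the counter; axes as the cool box's. The well is a plain open rectangle, x and y from -112.5 to +112.5 mm, its rim 80 mm above its floor. Two cover rails, 7 mm wide and rising 16 mm above the rim, run along x at y -118 and +118 mm, beside the well and on over the machine end
- cover (a joint): travel of the white sliding cover in m: 0 = fully shut (front stop), 0.235 = fully open (back stop, whole well clear). A plate 247 x 228 x 12 mm, top face 144 mm above the counter, running in the rails along the cool box's +x; 3 N of friction plus light damping, stays where it is left. May start a little ajar
- cover_grip (a point): top centre of the cover's grip bar, a straight rib 110 mm long (cool box's y), 16 mm thick (its x) and 18 mm high, standing on the cover 38 mm behind its front edge; top 162 mm above the counter. Moves with the cover. Axes as the cool box's
- knob_grip (a point): on the axis of the thermostat knob, an upright round ribbed black knob on the control strip, 40 mm in diameter, top 161 mm above the counter; this point is 13 mm below its top. Axes turn with the knob. It turns against 0.05 N m, stays where left, has just under one turn in all; clockwise from above drives the pointer along the cool box's +x, 12 mm per radian
- pointer (a joint): position of the thermostat's pointer along its straight scale in m, 0 to 0.072, growing along the cool box's +x; geared to the knob (0.012 m per rad, clockwise from above = growing). The long mark is at 0.050. It cannot be moved by touching it
- pointer_tip (a point): centre of the pointer, a small grey bar 5 mm wide across a black slot in the white scale plate on the control strip
- cold_mark (a point): the place in the slot where the pointer must stand: beside the only long bar mark (4 x 26 mm) of the scale, among short thin ticks 10 mm apart. Axes as the cool box's
- tub1: sealed food tub (three to five of the five are present): white body and grey lid, 98 mm long (its x), 60 mm wide (its y) and 52 mm high to the top of the lid; on the lid a straight central grip ridge 60 mm long (its x), 14 mm thick (its y) and 21 mm high, top 73 mm above the underside. 0.17 to 0.35 kg. Origin at the centre of the underside, z up through the lid
- tub2: food tub like tub1
- tub3: food tub like tub1
- tub4: food tub like tub1
- tub5: food tub like tub1
- mug: white mug, 80 mm across and 90 mm high, to be left alone; origin at the centre of its underside
- soap: upright soap bottle, 64 mm across and 190 mm high, to be left alone; origin at the centre of its underside
- bowl: steel bowl, 130 mm across and 55 mm high, to be left alone; origin at the centre of its underside
Things that resemble listed ones, but are neither listed nor needed, are in the scene too. What is shaped like the tub3 but brown or turquoise is not meant.

How it is judged:
On the way, in this order (a step that is already met when the one before it is completed fails the run):
1. the cover is slid back (0.20 m or more) (value of joint cover above 0.2 m), for 0.2 s.
2. every tub present lies flat on the floor of the well, lid up, released, with the cover still back (x of tub1 in the frame of well between -0.1 and 0.1 m and y of tub1 in the frame of well between -0.1 and 0.1 m and z of each of tub1, tub2, tub3, tub4, tub5 in the frame of well below 0.01 m and angle between each of tub1, tub2, tub3, tub4, tub5's own z axis and vertical below 0.2 rad and x of tub2 in the frame of well between -0.1 and 0.1 m and y of tub2 in the frame of well between -0.1 and 0.1 m and x of tub3 in the frame of well between -0.1 and 0.1 m and y of tub3 in the frame of well between -0.1 and 0.1 m and x of tub4 in the frame of well between -0.1 and 0.1 m and y of tub4 in the frame of well between -0.1 and 0.1 m and x of tub5 in the frame of well between -0.1 and 0.1 m and y of tub5 in the frame of well between -0.1 and 0.1 m and linear speed of each of tub1, tub2, tub3, tub4, tub5 below 0.03 m/s and contact force between each of tub1, tub2, tub3, tub4, tub5 and the fingers below 0.1 N and value of joint cover above 0.15 m), for 0.2 s.
3. the cover is slid fully shut (value of joint cover below 0.006 m), for 0.2 s.
At the end, for the whole second after the job is handed in: Every tub present lies in the well, underside within 10 mm of its floor, lid up (tilt under 0.2 rad) and at rest; the cover is shut to within 6 mm; the pointer stands within 3 mm of the long mark; mug, soap bottle and bowl not moved more than 50 mm nor tipped (x of tub1 in the frame of well between -0.1 and 0.1 m and y of tub1 in the frame of well between -0.1 and 0.1 m and z of each of tub1, tub2, tub3, tub4, tub5 in the frame of well below 0.01 m and angle between each of tub1, tub2, tub3, tub4, tub5's own z axis and vertical below 0.2 rad and x of tub2 in the frame of well between -0.1 and 0.1 m and y of tub2 in the frame of well between -0.1 and 0.1 m and x of tub3 in the frame of well between -0.1 and 0.1 m and y of tub3 in the frame of well between -0.1 and 0.1 m and x of tub4 in the frame of well between -0.1 and 0.1 m and y of tub4 in the frame of well between -0.1 and 0.1 m and x of tub5 in the frame of well between -0.1 and 0.1 m and y of tub5 in the frame of well between -0.1 and 0.1 m and linear speed of each of tub1, tub2, tub3, tub4, tub5 below 0.03 m/s and value of joint cover below 0.006 m and value of joint pointer between 0.047 and 0.053 m); the robot touches nothing.
It fails at once if the mug is moved more than 50 mm or tipped (distance of mug from where it was at the start of the episode above 0.05 m or angle between mug's own z axis and vertical above 0.4 rad).
It fails at once if the soap bottle is moved more than 50 mm or tipped (distance of soap from where it was at the start of the episode above 0.05 m or angle between soap's own z axis and vertical above 0.4 rad).
It fails at once if the steel bowl is moved more than 50 mm or tipped (distance of bowl from where it was at the start of the episode above 0.05 m or angle between bowl's own z axis and vertical above 0.4 rad).
Of tub1, tub2, tub3, tub4, tub5 only 3 to 5 are there at a start; the rules pass over those that are not, and their reading is None.
At some moment in a run one of tub1, tub2, tub3, tub4, tub5 may be knocked a few centimetres aside while the robot is not near it.
Once in a run the grip may slacken for a moment while it holds something.
It also fails if it takes over 210 s, if anything falls off the work surface, if the arm or the gripper's body presses on something with over 40 N, if the wrist force passes 120 N, or if a joint passes its speed limit or range.

## Working session

There is one attempt and no reset: what is moved stays moved. The work goes in short steps, Python scripts to look and compute and a shell command to move; the robot and the scene stay as the last step left them, time stands still between calls to the robot, and variables do not carry over. Pictures are saved under pics/ and viewed, about 12 in all and at most 16, crops included, and the job is handed in when it is done.

```bash
ls; mkdir -p pics; cat > h.py <<'E'
import numpy as np, cv2
from scipy.spatial.transform import Rotation as R
from rig import manip, viewer, job
def shot(name, fn=None):
    s=manip.get_state(); im=viewer.get_image(name)
    if name=="wrist":
        q=s["ee_rot"]; T=np.eye(4); T[:3,:3]=R.from_quat([q[1],q[2],q[3],q[0]]).as_matrix(); T[:3,3]=s["position"]
        im["world_from_camera"]=T@np.array(im["mount"])
    if fn: cv2.imwrite("pics/"+fn,im["frame"])
    return im
def cloud(im):
    K=np.array(im["intrinsics"]);D=np.array(im["D"],float);z=im["range_z"];h,w=z.shape
    u,v=np.meshgrid(np.arange(w),np.arange(h))
    p=cv2.undistortPoints(np.stack([u,v],-1).reshape(-1,1,2).astype(np.float64),K,D).reshape(h,w,2)
    c=np.stack([p[...,0]*z,-p[...,1]*z,-z,np.ones_like(z)],-1)
    P=(c@np.array(im["world_from_camera"]).T)[...,:3]; P[z<=0]=np.nan
    return P
E
python3 - <<'E'
from h import *
print(manip.get_state())
for n in ["scene","side","wrist"]:
    im=shot(n,n+"0.png"); np.savez("pics/"+n+"0.npz",P=cloud(im),f=im["frame"]); print(n,np.array(im.get("world_from_camera")).round(3).tolist())
E
```

```text
pics
{'clock': 0.0, 'qpos': array([-1.21001864e-01,  2.76568202e-01,  1.50614726e+00,  5.70346298e-06,
        1.36067280e+00, -1.21007713e-01]), 'qd': array([-1.78234869e-03,  2.31730730e-04,  2.96758127e-04,  2.37930571e-04,
       -7.19511894e-04,  7.63000290e-05]), 'effort': array([ 6.20495921e-04, -4.16768074e+01, -2.45808578e+01, -1.52056768e-04,
        1.11346930e-02,  1.69860516e-05]), 'position': array([5.74471702e-01, 5.98264133e-05, 2.30449349e-01]), 'ee_rot': array([-7.08551409e-04,  7.07104851e-01,  7.07108142e-01, -5.51373441e-04]), 'contact_force': array([ 0.35843135,  0.02446954, -0.40192187]), 'moment': array([ 0.03101349, -0.01670512,  0.00026734]), 'width': 0.08526044981605471}
scene [[0.568, -0.518, 0.639, 1.562], [0.823, 0.346, -0.45, -0.661], [0.012, 0.782, 0.623, 1.124], [0.0, 0.0, 0.0, 1.0]]
side [[-0.781, 0.343, -0.522, -0.06], [-0.625, -0.422, 0.657, 0.797], [0.005, 0.84, 0.543, 0.734], [0.0, 0.0, 0.0, 1.0]]
wrist [[1.0, -0.0, 0.001, 0.576], [-0.0, 0.956, 0.292, 0.074], [-0.001, -0.292, 0.956, 0.373], [0.0, 0.0, 0.0, 1.0]]
```

View pics/scene0.png

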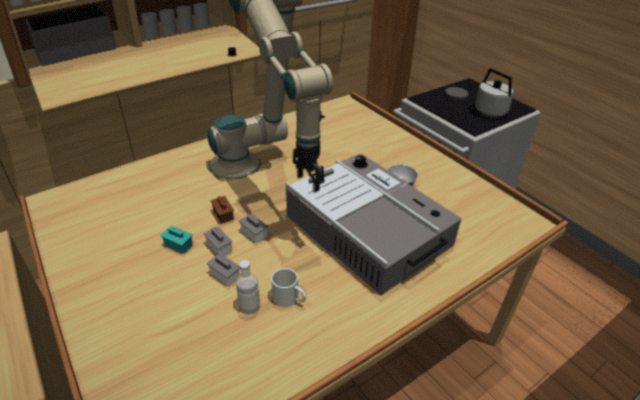

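View pics/side0.png

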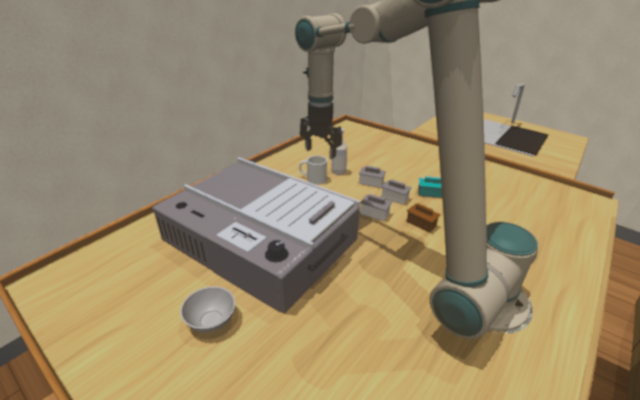

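Three grey tubs stand on the counter, at scene (253,228), (217,240) and (224,269). A brown one at (222,208) and a turquoise one at (177,239) are the lookalikes. I'll measure these now.

```bash
python3 - <<'E'
from h import *
for n in ["scene","side"]:
    d=np.load(f"pics/{n}0.npz");P=d["P"];f=d["f"]
    ok=np.isfinite(P[...,2])&(P[...,0]>.2)&(P[...,0]<1.3)&(abs(P[...,1])<.7)
    table=ok&(abs(P[...,2])<.006); print(n,"table z",np.median(P[...,2][table]))
    m=(ok&(P[...,2]>.02)&(P[...,2]<.2)).astype(np.uint8)
    k,l,st,c=cv2.connectedComponentsWithStats(m)
    for i in range(1,k):
        if st[i,4]<60: continue
        q=P[l==i]; print(i,st[i].tolist(),"mn",q.min(0).round(3),"mx",q.max(0).round(3),"bgr",f[l==i].mean(0).round())
        t=q[(q[:,2]>.042)&(q[:,2]<.058)]
        if len(t)>20:
            r=cv2.minAreaRect(t[:,:2].astype(np.float32)*1000);print("   lid",r, np.median(t[:,2]))
        t=q[(q[:,2]>.066)&(q[:,2]<.08)]
        if len(t)>5 : 
            r=cv2.minAreaRect(t[:,:2].astype(np.float32)*1000);print("   ridge",r)
    # box top
    b=ok&(P[...,2]>.122)&(P[...,2]<.15)&(P[...,1]<.6)
    k,l,st,c=cv2.connectedComponentsWithStats(b.astype(np.uint8)); i=1+st[1:,4].argmax()
    q=P[l==i]; print("boxtop",len(q),cv2.minAreaRect(q[:,:2].astype(np.float32)*1000), np.percentile(q[:,2],[5,50,95]))
E
python3 - <<'E'
import cv2
f=cv2.imread('pics/scene0.png');g=cv2.imread('pics/side0.png')
a=cv2.resize(f[130:320,130:340],(630,570))
cv2.imwrite('pics/crop1.png',a)
cv2.imwrite('pics/crop2.png',cv2.resize(g[150:310,150:370],(770,560),interpolation=cv2.INTER_CUBIC))
E
```

```text
scene table z -0.0007152842852258257
1 [285, 154, 177, 138, 13910] mn [0.387 0.003 0.02 ] mx [0.941 0.57  0.167] bgr [108. 109. 111.]
   lid ((655.7318725585938, 298.6379089355469), (502.9755859375, 562.642822265625), 3.4170851707458496) 0.04996027958420046
   ridge ((753.6495971679688, 97.08700561523438), (618.6483764648438, 291.4974670410156), 40.450096130371094)
4 [210, 195, 25, 26, 389] mn [ 0.237 -0.223  0.02 ] mx [ 0.344 -0.156  0.078] bgr [36. 62. 95.]
   lid ((290.7677917480469, -189.8848876953125), (61.7827033996582, 103.2950668334961), 84.54310607910156) 0.051860117172842335
   ridge ((287.83984375, -190.0574188232422), (15.08424186706543, 67.48798370361328), 87.87728881835938)
5 [239, 213, 29, 27, 448] mn [ 0.388 -0.179  0.02 ] mx [ 0.497 -0.109  0.079] bgr [ 91.  95. 100.]
   lid ((443.2562561035156, -145.1897430419922), (102.53217315673828, 61.08882141113281), 8.560916900634766) 0.05141001519128885
   ridge ((442.2893371582031, -144.45404052734375), (59.36899948120117, 18.359834671020508), 8.821548461914062)
6 [160, 226, 32, 24, 491] mn [ 0.3   -0.443  0.02 ] mx [ 0.408 
[... 3264 characters left out ...]
03, 34, 25, 493] mn [ 0.237 -0.215  0.02 ] mx [ 0.335 -0.157  0.071] bgr [ 37.  70. 105.]
   lid ((286.0536193847656, -185.95567321777344), (58.26921081542969, 98.02782440185547), 89.7366714477539) 0.047602343106807776
   ridge ((285.9370422363281, -188.5762481689453), (14.492735862731934, 60.07400894165039), 85.24317932128906)
8 [180, 287, 55, 46, 1195] mn [0.445 0.444 0.02 ] mx [0.576 0.572 0.057] bgr [124. 130. 135.]
   lid ((511.9295959472656, 506.7560119628906), (126.80791473388672, 129.8830108642578), 56.17497634887695) 0.050260751131891546
boxtop 12614 ((650.4329833984375, 214.17242431640625), (512.641845703125, 369.8609924316406), 3.822348117828369) [0.12513128 0.12904384 0.14234772]
```

View pics/crop1.png

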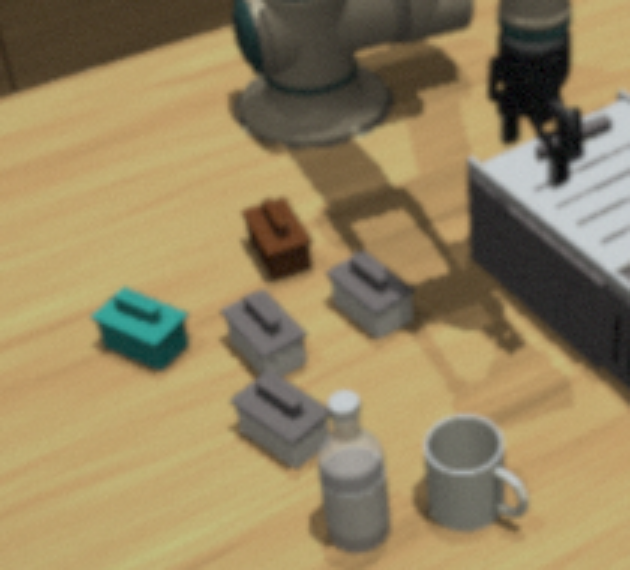

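View pics/crop2.png

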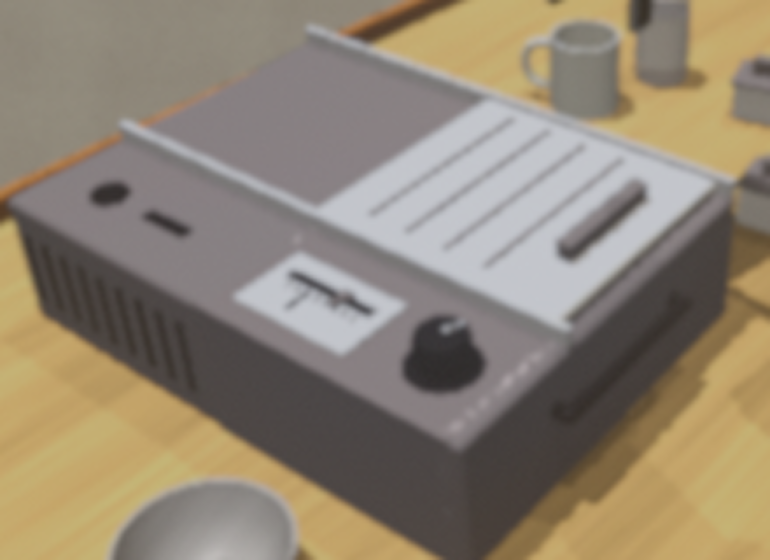

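View pics/wrist0.png

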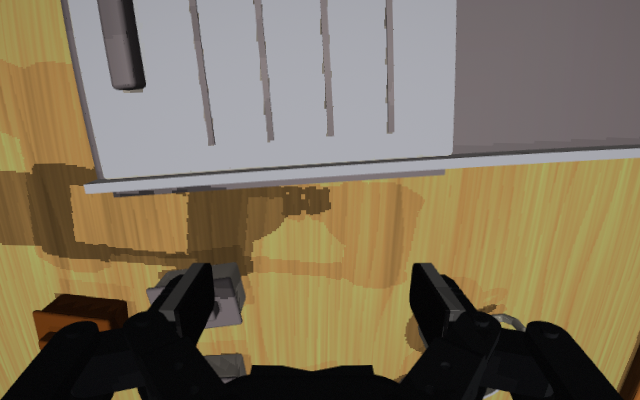

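```bash
python3 -m crank '[[0.03,-0.02,-0.05,0,0,0],[0.07,-0.04,-0.09,0,0,0],[0.11,-0.06,-0.13,0,0,0],[0.13,-0.075,-0.17,0,0,0],[0.13,-0.075,-0.17,0,0,0],[0.13,-0.075,-0.17,0,0,0],[0.13,-0.075,-0.17,0,0,0]]'
python3 - <<'E'
from h import *
im=shot("wrist","w1.png"); P=cloud(im); np.savez("pics/w1.npz",P=P,f=im["frame"]); print(manip.get_state()["qd"].round(3))
E
```

```text
clock: 1.02
position: [0.4997, 0.1293, 0.3989]
ee_rot: [-0.002, 0.707, 0.707, -0.002]
contact_force: [-0.1, 0.4, -0.1]
width: 0.0855
[-0.001 -0.    -0.006  0.001  0.003  0.003]
```

View pics/w1.png

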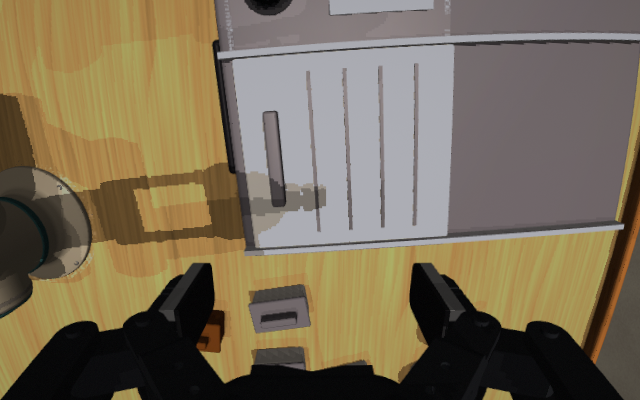

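The wrist view shows the grip bar from (268,112) to (280,207), the rails, and tub A at (280,310). Now I'll measure the bar and the box pose.

```bash
python3 - <<'E'
from h import *
d=np.load("pics/w1.npz");P=d["P"];f=d["f"]
def rect(mask,lo,hi):
    q=P[mask&(P[...,2]>lo)&(P[...,2]<hi)]; r=cv2.minAreaRect(q[:,:2].astype(np.float32)*1000); print(len(q),r,"med z",np.median(q[:,2]).round(4)); return q
box=np.zeros(P.shape[:2],bool)
m=box.copy(); m[100:220,250:295]=1; q=rect(m,.154,.168)
m=box.copy(); m[40:260,215:470]=1
rect(m,.138,.150)   # cover+rails
m=box.copy(); m[260:350,235:330]=1
rect(m,.04,.058); rect(m,.066,.08)
# front edge (x min) of top at 130 level per y, rail line
for r in range(60,240,25):
    row=P[r,205:260]; k=np.where(row[:,2]>.12)[0][0]; c=np.where(row[:,2]>.139)[0][0]; print(r,row[k].round(4),row[c].round(4))
# outer right rail edge
for c in range(260,620,60):
    col=P[200:265,c]; k=np.where(col[:,2]>.12)[0][-1]; print(c,col[k].round(4))
E
```

```text
1384 ((456.36468505859375, 137.80130004882812), (16.313302993774414, 109.535888671875), 4.183601379394531) med z 0.1613
41763 ((549.1001586914062, 143.87046813964844), (291.3927307128906, 245.21739196777344), 3.990159511566162) med z 0.1437
1358 ((444.00860595703125, -144.31353759765625), (97.00138092041016, 61.16569519042969), 8.8008394241333) med z 0.0513
318 ((443.818359375, -143.8270721435547), (58.98344802856445, 15.233548164367676), 10.049850463867188) med z 0.0718
60 [0.395  0.2493 0.126 ] [0.4126 0.2472 0.1424]
85 [0.3972 0.2214 0.1274] [0.4133 0.2206 0.1417]
110 [0.4001 0.1929 0.1272] [0.4157 0.1932 0.1442]
135 [0.4018 0.1634 0.1269] [0.4174 0.1649 0.143 ]
160 [0.403  0.1325 0.1247] [0.4192 0.1355 0.1427]
185 [0.4052 0.1011 0.1266] [0.421  0.1048 0.1419]
210 [0.4086 0.0684 0.128 ] [0.4232 0.0734 0.1432]
235 [0.4101 0.0335 0.1271] [0.4251 0.0401 0.1431]
260 [0.4305 0.0062 0.1303]
320 [0.5099 0.0192 0.1452]
380 [0.586  0.0248 0.1456]
440 [0.6632 0.0296 0.1447]
500 [0.7413 0.0363 0.1454]
560 [0.8247 0.0405 0.144 ]
```

Measured cover bar: centre (456,138), top z 161, yaw 4°, with 16×110 mm matching the given size. The well centre comes out near (0.540, 0.1435). I'll push the cover open with closed fingers placed in front of the bar.

```bash
python3 -m crank '[[0.0,-0.05,0.03,0,0,-2],[0.006,-0.076,0.07,0,0,-4],[0.006,-0.077,0.12,0,0,-4],[0.006,-0.077,0.17,0,0,-4],[0.006,-0.077,0.2,0,0,-4],[0.006,-0.077,0.225,0,0,-4],[0.006,-0.077,0.24,0,0,-4],[0.006,-0.077,0.247,0,0,-4],[0.006,-0.077,0.247,0,0,-4],[0.006,-0.077,0.247,0,0,-4]]' 0 40
```

```text
clock: 2.33
position: [0.4222, 0.1352, 0.1529]
ee_rot: [-0.001, 0.683, 0.731, -0.001]
contact_force: [-0.6, -0.3, 1.0]
width: 0.0002
```

```bash
python3 -m crank '[[0,0.005,0,0,0,0],[0,0.01,0,0,0,0],[0,0.02,0,0,0,0],[0,0.035,0,0,0,0],[0,0.05,0,0,0,0],[0,0.065,0,0,0,0],[0,0.08,0,0,0,0],[0,0.095,0,0,0,0],[0,0.11,0,0,0,0],[0,0.125,0,0,0,0],[0,0.14,0,0,0,0],[0,0.155,0,0,0,0],[0,0.17,0,0,0,0],[0,0.185,0,0,0,0],[0,0.2,0,0,0,0],[0,0.21,0,0,0,0],[0,0.22,0,0,0,0],[0,0.225,0,0,0,0],[0,0.225,0,0,0,0]]'
```

```text
clock: 4.7
position: [0.6486, 0.1507, 0.1518]
ee_rot: [-0.0, 0.683, 0.731, -0.0]
contact_force: [1.0, 0.4, -0.1]
width: -0.0
```

```bash
python3 -m crank '[[0,0.005,0,0,0,0],[0,0.01,0,0,0,0],[0,0.014,0,0,0,0],[0,0.018,0,0,0,0],[0,0.022,0,0,0,0],[0,0.022,0,0,0,0]]'
```

```text
clock: 5.45
position: [0.6676, 0.152, 0.1515]
ee_rot: [-0.003, 0.682, 0.731, -0.003]
contact_force: [-8.8, -0.2, 5.1]
width: 0.0001
```

```bash
python3 -m crank '[[0,-0.01,0,0,0,0],[0,-0.02,-0.04,0,0,0],[0.02,-0.06,-0.08,0,0,0],[0.04,-0.11,-0.12,0,0,0],[0.06,-0.16,-0.15,0,0,0],[0.083,-0.213,-0.18,0,0,0],[0.083,-0.213,-0.18,0,0,0],[0.083,-0.213,-0.18,0,0,0],[0.083,-0.213,-0.18,0,0,0]]'
python3 - <<'E'
from h import *
im=shot("wrist","w2.png"); P=cloud(im); np.savez("pics/w2.npz",P=P,f=im["frame"]); print(manip.get_state()["qd"].round(3))
E
```

```text
clock: 6.58
position: [0.452, 0.2199, 0.332]
ee_rot: [-0.003, 0.683, 0.731, -0.004]
contact_force: [-0.1, -0.7, -0.5]
width: -0.0005
[-0.002  0.004 -0.003  0.002  0.005  0.002]
```

View pics/w2.png

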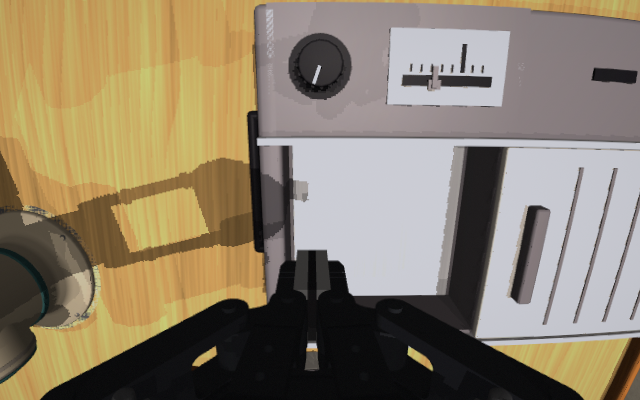

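The cover is fully back and the well is clear. The knob is at (320,66), the pointer at (435,78) and the long mark at (464,58).

```bash
python3 - <<'E'
from h import *
d=np.load("pics/w2.npz");P=d["P"];f=d["f"]
q=P[30:105,285:355].reshape(-1,3); t=q[q[:,2]>.155]; print("knob top",len(t),cv2.minEnclosingCircle(t[:,:2].astype(np.float32)*1000),np.median(t[:,2]))
from scipy.optimize import least_squares
g=cv2.cvtColor(f,cv2.COLOR_BGR2GRAY).astype(int)
e=np.array([np.cos(np.radians(4.1)),np.sin(np.radians(4.1))])
for r in (50,55,60,70,74,78,82,86,90): 
    print(r,g[r,395:505].tolist() if r in(55,74) else "")
for (c,r) in [(463.5,55),(435,72),(435,88)]:
    p=P[r,int(c)-1:int(c)+2].mean(0); print(c,r,p.round(4),"along",(p[:2]-[.54,.1435])@e)
# well floor
m=(P[...,2]<.065)&(P[...,2]>.035)&(P[...,0]>.38)&(P[...,0]<.7)&(P[...,1]>.02)
m[:140]=0;m[:, :285]=0;m[260:]=0
w=P[m];print("floor",len(w),np.median(w[:,2]),cv2.minAreaRect(w[:,:2].astype(np.float32)*1000))
for r in (170,200,230):
    print(r,[P[r,c].round(3).tolist() for c in (270,285,296,460,480)])
for c in (340,380,420): print(c,[(r,P[r,c].round(3).tolist()) for r in (136,141,146,150,160)])
cv2.imwrite("pics/scale.png",cv2.resize(f[20:115,280:520],(720,285),interpolation=cv2.INTER_CUBIC))
E
```

```text
knob top 1800 ((451.1149597167969, 325.794189453125), 21.599578857421875) 0.16054371379007562
50 
55 [201, 201, 202, 201, 201, 201, 201, 202, 201, 202, 201, 201, 202, 201, 201, 201, 201, 202, 201, 202, 201, 201, 201, 201, 201, 201, 202, 201, 202, 201, 201, 201, 201, 201, 201, 201, 200, 200, 201, 201, 201, 201, 201, 201, 200, 201, 201, 201, 201, 201, 201, 201, 200, 200, 201, 201, 200, 201, 201, 201, 201, 201, 201, 201, 200, 200, 140, 58, 45, 45, 45, 192, 200, 200, 200, 200, 200, 200, 200, 200, 200, 200, 200, 200, 199, 200, 200, 200, 200, 199, 199, 200, 200, 200, 200, 200, 200, 200, 199, 199, 199, 200, 199, 199, 199, 199, 199, 200, 199, 199]
60 
70 
74 [203, 203, 202, 203, 202, 203, 203, 184, 159, 163, 164, 166, 167, 168, 168, 170, 172, 175, 175, 178, 180, 182, 183, 185, 187, 189, 190, 192, 194, 196, 197, 199, 200, 202, 202, 202, 160, 68, 120, 151, 151, 150, 151, 189, 201, 202, 202, 202, 201, 202, 201, 202, 202, 201, 202, 202, 202, 202, 202, 201, 201, 202, 202, 201, 201, 201, 202, 202, 201, 201, 201, 201, 201, 201, 202, 201, 202, 201, 201, 201, 201, 201, 201, 201, 201, 201, 201, 201, 2
[... 541 characters left out ...]
.09]]
200 [[0.409, 0.189, 0.128], [0.423, 0.185, 0.111], [0.433, 0.167, 0.049], [0.649, 0.182, 0.049], [0.648, 0.198, 0.101]]
230 [[0.41, 0.155, 0.129], [0.426, 0.153, 0.121], [0.436, 0.126, 0.05], [0.652, 0.144, 0.06], [0.651, 0.164, 0.111]]
340 [(136, [0.477, 0.261, 0.129]), (141, [0.476, 0.258, 0.146]), (146, [0.484, 0.241, 0.051]), (150, [0.485, 0.236, 0.05]), (160, [0.486, 0.224, 0.05])]
380 [(136, [0.516, 0.264, 0.131]), (141, [0.514, 0.261, 0.146]), (146, [0.534, 0.245, 0.05]), (150, [0.534, 0.24, 0.051]), (160, [0.536, 0.227, 0.049])]
420 [(136, [0.557, 0.267, 0.13]), (141, [0.553, 0.264, 0.146]), (146, [0.584, 0.249, 0.05]), (150, [0.584, 0.244, 0.05]), (160, [0.586, 0.231, 0.051])]
```

View pics/scale.png

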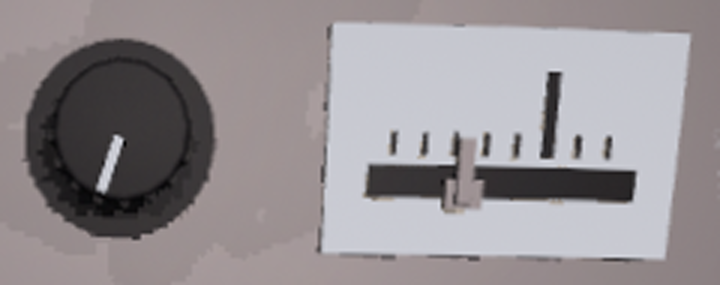

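The pointer stands at about 23.7 mm and needs +26.3 mm, which is 126° clockwise. I'll do the knob now: pre-rotate by −60°, grip, then turn.

```bash
python3 -c "
from rig import manip;print(manip.get_state()['qpos'].round(3))"
python3 -m crank '[[0.03,0.002,0,0,0,-10],[0.06,0.004,0,0,0,-20],[0.09,0.006,0.03,0,0,-30],[0.106,0.006,0.06,0,0,-40],[0.106,0.006,0.09,0,0,-50],[0.106,0.006,0.11,0,0,-60],[0.106,0.006,0.14,0,0,-60],[0.106,0.006,0.16,0,0,-60],[0.106,0.006,0.16,0,0,-60],[0.106,0.006,0.16,0,0,-60]]' 0.8 60; python3 -c "
from rig import manip;print(manip.get_state()['qpos'].round(3))"
```

```text
[3.130e-01 1.290e-01 1.453e+00 1.000e-03 1.570e+00 2.460e-01]
clock: 7.88
position: [0.4502, 0.3258, 0.1718]
ee_rot: [-0.004, 0.227, 0.974, -0.002]
contact_force: [-0.2, -0.9, 0.1]
width: 0.068
[ 0.499  0.292  1.636  0.003  1.223 -0.616]
```

```bash
python3 -m crank '[[0,0,0.015,0,0,0],[0,0,0.03,0,0,0],[0,0,0.037,0,0,0],[0,0,0.037,0,0,0]]' && python3 -m crank '[[0,0,0,0,0,0],[0,0,0,0,0,0],[0,0,0,0,0,0],[0,0,0,0,0,0],[0,0,0,0,0,0]]' 0 60
```

```text
clock: 8.38
position: [0.4494, 0.3255, 0.1339]
ee_rot: [-0.005, 0.226, 0.974, -0.002]
contact_force: [0.5, 0.4, 0.4]
width: 0.0683
clock: 9.0
position: [0.4499, 0.3264, 0.1347]
ee_rot: [-0.004, 0.227, 0.974, -0.001]
contact_force: [-1.1, 3.9, 5.4]
width: 0.0382
```

```bash
python3 -m crank '[[0,0,0,0,0,9],[0,0,0,0,0,18],[0,0,0,0,0,27],[0,0,0,0,0,36],[0,0,0,0,0,45],[0,0,0,0,0,54],[0,0,0,0,0,63],[0,0,0,0,0,72],[0,0,0,0,0,81],[0,0,0,0,0,90],[0,0,0,0,0,99],[0,0,0,0,0,108],[0,0,0,0,0,117],[0,0,0,0,0,126],[0,0,0,0,0,126],[0,0,0,0,0,126],[0,0,0,0,0,126]]'; python3 -m crank '[[0,0,0,0,0,0],[0,0,0,0,0,0],[0,0,0,0,0,0],[0,0,-0.03,0,0,0],[0,0,-0.06,0,0,0],[0,0,-0.09,0,0,0],[0,0,-0.09,0,0,0]]' 0.8
python3 - <<'E'
from h import *
im=shot("side","s2.png"); a=shot("wrist","w3.png"); np.savez("pics/w3.npz",P=cloud(a),f=a["frame"])
c=np.hstack([cv2.resize(im["frame"][200:290,180:320],(700,450))[:, :400],cv2.resize(a["frame"],(400,250))[:250]]) if 0 else im["frame"]
cv2.imwrite("pics/s2c.png",np.vstack([cv2.resize(im["frame"][205:275,200:320],(600,350),interpolation=cv2.INTER_CUBIC),cv2.resize(a["frame"],(600,250))]))
E
```

```text
clock: 11.12
position: [0.4509, 0.3265, 0.1347]
ee_rot: [-0.001, 0.971, 0.241, -0.004]
contact_force: [3.6, 2.3, -0.0]
width: 0.0386
clock: 12.0
position: [0.4526, 0.3271, 0.2271]
ee_rot: [-0.001, 0.97, 0.241, -0.001]
contact_force: [0.1, 0.5, 0.1]
width: 0.0683
```

View pics/s2c.png

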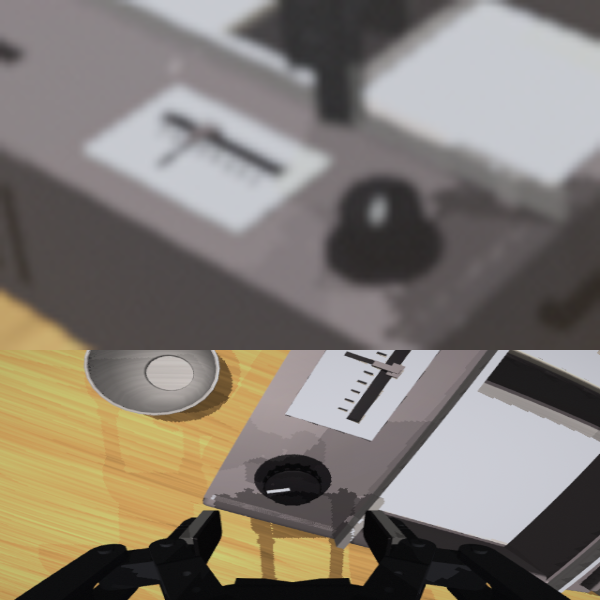

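```bash
python3 -m crank '[[-0.02,0.05,-0.03,0,0,0],[-0.04,0.1,-0.06,0,0,2],[-0.07,0.15,-0.09,0,0,4],[-0.09,0.2,-0.12,0,0,6],[-0.11,0.25,-0.123,0,0,8],[-0.13,0.3,-0.123,0,0,10],[-0.16,0.35,-0.123,0,0,12],[-0.18,0.4,-0.123,0,0,14],[-0.2,0.45,-0.123,0,0,16],[-0.223,0.501,-0.123,0,0,19],[-0.223,0.501,-0.123,0,0,19],[-0.223,0.501,-0.123,0,0,19],[-0.223,0.501,-0.123,0,0,19]]' 
cat > tubs.py <<'E'
from h import *
import sys
im=shot("wrist",sys.argv[1]+".png"); P=cloud(im); f=im["frame"]; s=manip.get_state(); print(s["qd"].round(3),s["qpos"].round(2),s["position"].round(4))
m=(P[...,2]>.066)&(P[...,2]<.08); k,l,st,c=cv2.connectedComponentsWithStats(m.astype(np.uint8))
for i in range(1,k):
    if st[i,4]<80: continue
    q=P[l==i]; print("ridge",c[i].round(),cv2.minAreaRect(q[:,:2].astype(np.float32)*1000),np.median(q[:,2]).round(4),f[l==i].mean(0).round())
m=(P[...,2]>.044)&(P[...,2]<.08); k,l,st,c=cv2.connectedComponentsWithStats(m.astype(np.uint8))
for i in range(1,k):
    if st[i,4]<300: continue
    q=P[l==i]; print("lid",c[i].round(),cv2.minAreaRect(q[:,:2].astype(np.float32)*1000),np.median(q[:,2]).round(4))
E
python3 tubs.py w4
```

```text
clock: 13.72
position: [0.4892, -0.2194, 0.347]
ee_rot: [-0.0, 0.997, 0.078, -0.005]
contact_force: [0.1, 0.8, 0.6]
width: 0.0685
[ 0.001 -0.004 -0.004 -0.003  0.001 -0.001] [-0.55  0.18  1.36 -0.    1.62  0.87] [ 0.4893 -0.2194  0.3473]
ridge [127.  93.] ((527.1690063476562, 12.509990692138672), (230.18505859375, 8.286998748779297), 2.268508195877075) 0.073 [26. 26. 28.]
ridge [405. 110.] ((567.6357421875, -320.6916198730469), (59.93646240234375, 14.768136978149414), 17.386180877685547) 0.0722 [ 98.  97. 105.]
ridge [248. 186.] ((443.90960693359375, -144.57803344726562), (60.46426010131836, 14.392719268798828), 9.671133041381836) 0.0721 [112. 110. 119.]
ridge [ 41. 169.] ((427.186279296875, 133.44851684570312), (1.7955654859542847, 124.06952667236328), 3.969817638397217) 0.0731 [41. 40. 43.]
ridge [351. 205.] ((439.8045654296875, -279.56585693359375), (58.46097946166992, 14.195536613464355), 5.406825065612793) 0.072 [73. 72. 78.]
ridge [416. 263.] ((372.3536071777344, -385.3931884765625), (19.385150909423828, 10.58651351928711), 78.58358764648438) 0.0718 [131. 138.   3.]
ridge [270.
[... 559 characters left out ...]
0.70556640625), (98.6785659790039, 60.62262725830078), 17.959522247314453) 0.0517
lid [251. 182.] ((444.2486267089844, -144.57388305664062), (97.94401550292969, 60.64989471435547), 8.835315704345703) 0.0517
lid [350. 200.] ((439.1341552734375, -279.6647033691406), (98.52406311035156, 60.06939697265625), 5.110747814178467) 0.0516
lid [418. 256.] ((351.4382019042969, -394.81317138671875), (95.70221710205078, 59.449092864990234), 28.83829689025879) 0.0515
lid [272. 287.] ((288.4671936035156, -191.6348876953125), (60.2867546081543, 98.674560546875), 85.2043685913086) 0.0517
lid [156. 392.] ((58.53651428222656, -26.71896743774414), (58.16440963745117, 12.08281421661377), 66.78636169433594) 0.0608
```

View pics/w4.png

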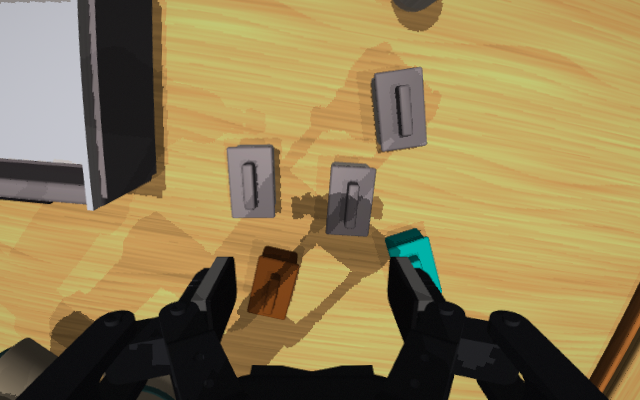

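All three are grey-lidded at (401,108), (251,182) and (350,200), so they fit the description. The brown one at (272,287) and the turquoise one at (418,256) do not. Lid sizes of 98×60 at z 52 also match.

```bash
cat > go.py <<'E'
from h import *
import sys
# args: x y z yaw(tool x, deg) groups -> rows
s=manip.get_state(); q=s["ee_rot"]; R0=R.from_quat([q[1],q[2],q[3],q[0]]); a=[float(v) for v in sys.argv[1:]]
print("at",s["position"].round(4),"force",s["contact_force"].round(1),"w",s["width"].round(4),"q6",s["qpos"][5].round(2),"yaw",np.degrees(2*np.arctan2(q[2],q[1])).round(1))
for i in range(0,len(a),4):
    x,y,z,w=a[i:i+4]; h=np.radians(w)/2
    Rt=R.from_quat([np.cos(h),np.sin(h),0,0]); 
    print(R0.inv().apply(np.array([x,y,z])-s["position"]).round(4).tolist(),np.degrees((R0.inv()*Rt).as_rotvec()).round(1).tolist())
E
python3 go.py .4441 -.1446 .12 9  .4441 -.1446 .054 9
```

```text
Traceback (most recent call last):
  File "go.py", line 5, in <module>
    print("at",s["position"].round(4),"force",s["contact_force"].round(1),"w",s["width"].round(4),"q6",s["qpos"][5].round(2),"yaw",np.degrees(2*np.arctan2(q[2],q[1])).round(1))
                                                                              ^^^^^^^^^^^^^^^^
AttributeError: 'float' object has no attribute 'round'
```

```bash
sed -i 's/s\["width"\].round(4)/round(s["width"],4)/' go.py
python3 go.py .4441 -.1446 .12 9  .4441 -.1446 .054 9
```

```text
at [ 0.4893 -0.2194  0.3473] force [ 0.2 -0.5 -0.4] w 0.0682 q6 0.87 yaw 9.0
[-0.0309, -0.0806, 0.2276] [-0.1, 0.5, 0.0]
[-0.0304, -0.0806, 0.2936] [-0.1, 0.5, 0.0]
```

```bash
python3 -m crank '[[-0.01,-0.03,0.04,0,0.5,0],[-0.02,-0.06,0.08,0,0.5,0],[-0.031,-0.081,0.12,0,0.5,0],[-0.031,-0.081,0.17,0,0.5,0],[-0.031,-0.081,0.21,0,0.5,0],[-0.031,-0.081,0.24,0,0.5,0],[-0.031,-0.081,0.265,0,0.5,0],[-0.031,-0.081,0.28,0,0.5,0],[-0.031,-0.081,0.292,0,0.5,0],[-0.031,-0.081,0.2935,0,0.5,0],[-0.031,-0.081,0.2935,0,0.5,0]]' 0.5 60 && python3 -m crank '[[0,0,0,0,0,0],[0,0,0,0,0,0],[0,0,0,0,0,0],[0,0,0,0,0,0],[0,0,0,0,0,0]]' 0 60; python3 go.py .4441 -.1446 .24 9
```

```text
clock: 15.15
position: [0.4438, -0.1442, 0.0546]
ee_rot: [-0.0, 0.997, 0.079, 0.0]
contact_force: [0.1, 0.7, -0.1]
width: 0.0426
clock: 15.78
position: [0.4443, -0.1443, 0.0553]
ee_rot: [-0.0, 0.997, 0.079, 0.001]
contact_force: [-0.7, 1.5, 5.8]
width: 0.0125
at [ 0.4443 -0.1443  0.0553] force [-0.7  1.5  5.8] w 0.0125 q6 0.95 yaw 9.0
[0.0002, 0.0002, -0.1847] [-0.0, -0.1, 0.0]
```

```bash
python3 -m crank '[[0,0,-0.02,0,0,0],[0,0,-0.06,0,0,0],[0,0,-0.11,0,0,0],[0,0,-0.16,0,0,0],[0,0,-0.195,0,0,0],[0,0,-0.195,0,0,0]]'; python3 go.py .5352 .2113 .25 4  .5352 .2113 .108 4
```

```text
clock: 16.52
position: [0.4452, -0.1452, 0.2525]
ee_rot: [0.001, 0.997, 0.079, 0.004]
contact_force: [-0.5, 0.1, -2.5]
width: 0.0124
at [ 0.4452 -0.1452  0.2525] force [-0.5  0.1 -2.5] w 0.0124 q6 0.95 yaw 9.0
[0.1448, -0.338, 0.0023] [0.2, -0.4, 5.0]
[0.1438, -0.3385, 0.1443] [0.2, -0.4, 5.0]
```

```bash
python3 -m crank '[[0.01,-0.025,0,0,0,0],[0.025,-0.06,0,0,0,1],[0.042,-0.1,0,0,0,2],[0.06,-0.14,0,0,0,3],[0.077,-0.18,0,0,0,4],[0.094,-0.22,0,0,0,5],[0.111,-0.26,0,0,0,5],[0.128,-0.3,0,0,0,5],[0.14,-0.325,0.002,0,-0.4,5],[0.145,-0.338,0.002,0,-0.4,5],[0.145,-0.338,0.002,0,-0.4,5],[0.145,-0.338,0.002,0,-0.4,5]]'; python3 go.py .5352 .2113 .107 4
```

```text
clock: 18.02
position: [0.5349, 0.2102, 0.2498]
ee_rot: [0.002, 0.999, 0.035, -0.001]
contact_force: [-0.3, -0.2, -2.8]
width: 0.0122
at [0.5349 0.2102 0.2498] force [-0.3 -0.2 -2.8] w 0.0122 q6 1.76 yaw 4.0
[0.0006, -0.0017, 0.1428] [0.2, 0.1, -0.0]
```

```bash
python3 -m crank '[[0,-0.001,0.03,0,0,0],[0,-0.001,0.07,0,0,0],[0,-0.001,0.105,0,0,0],[0,-0.001,0.125,0,0,0],[0,-0.001,0.137,0,0,0],[0,-0.001,0.1435,0,0,0],[0,-0.001,0.1435,0,0,0]]' && python3 -m crank '[[0,0,0,0,0,0],[0,0,0,0,0,0],[0,0,0,0,0,0],[0,0,-0.02,0,0,0],[0,0,-0.06,0,0,0],[0,0,-0.1,0,0,0],[0,0,-0.14,0,0,0],[0,0,-0.14,0,0,0]]' 0.4; python3 go.py .4394 -.2796 .25 5.2  .4394 -.2796 .054 5.2
```

```text
clock: 18.9
position: [0.5349, 0.2103, 0.1066]
ee_rot: [0.002, 0.999, 0.035, -0.0]
contact_force: [-1.1, -0.4, -2.8]
width: 0.0126
clock: 19.9
position: [0.537, 0.2116, 0.2507]
ee_rot: [0.001, 0.999, 0.035, 0.004]
contact_force: [0.4, 1.1, -1.0]
width: 0.0341
at [0.537  0.2116 0.2507] force [ 0.4  1.1 -1. ] w 0.0341 q6 1.76 yaw 4.0
[-0.1314, 0.4832, 0.001] [0.2, -0.4, -1.2]
[-0.1328, 0.4827, 0.197] [0.2, -0.4, -1.2]
```

```bash
python3 -m crank '[[-0.01,0.04,-0.02,0,0,0],[-0.02,0.09,-0.04,0,0,0],[-0.03,0.14,-0.06,0,0,0],[-0.04,0.19,-0.08,0,0,0],[-0.05,0.24,-0.1,0,0,0],[-0.06,0.29,-0.1,0,0,0],[-0.07,0.34,-0.1,0,0,0],[-0.077,0.39,-0.1,0,0,0],[-0.077,0.43,-0.1,0,0,0],[-0.077,0.43,-0.1,0,0,0],[-0.077,0.43,-0.1,0,0,0],[-0.077,0.43,-0.1,0,0,0]]'; python3 tubs.py w5 | grep -E "ridge|\]$"; python3 go.py .4394 -.2796 .054 5.2
```

```text
clock: 21.4
position: [0.4891, -0.2213, 0.3511]
ee_rot: [0.001, 0.999, 0.035, 0.004]
contact_force: [0.1, -0.1, 0.2]
width: 0.0338
[-0.001 -0.001 -0.005 -0.002 -0.     0.001] [-0.56  0.17  1.36  0.    1.61  0.94] [ 0.4891 -0.2213  0.3513]
ridge [122. 103.] ((540.6666259765625, 13.442476272583008), (255.6823272705078, 7.817558288574219), 2.5990700721740723) 0.0731 [27. 26. 27.]
ridge [29. 13.] ((652.87841796875, 131.25527954101562), (1.7673991918563843, 89.68570709228516), 4.090240001678467) 0.0731 [26. 25. 27.]
ridge [397. 106.] ((567.852783203125, -320.7549133300781), (59.963741302490234, 15.009405136108398), 17.02565574645996) 0.0721 [ 98.  97. 105.]
ridge [  4. 123.] ((528.137939453125, 182.04684448242188), (75.60506439208984, 6.181768894195557), 1.5498930215835571) 0.0715 [60. 64. 68.]
ridge [353. 204.] ((439.8006591796875, -279.84259033203125), (58.85318374633789, 14.32494831085205), 4.089230060577393) 0.0721 [77. 75. 82.]
ridge [ 43. 194.] ((426.8136901855469, 137.93487548828125), (1.2782045602798462, 137.47000122070312), 3.7846736907958984) 0.0739 [40. 40. 43.]
ridge [427. 270.] ((349.8011474609375, -395.1258544921875), (60.05819320678711, 15.087489128112793), 28.350608825683594) 0.0721 [146. 154.   0.]
ridge [280. 301.] ((288.7737731933594, -191.48397827148438), (14.00401496887207, 59.221561431884766), 84.38019561767578) 0.0723 [14. 40. 76.]
at [ 0.4891 -0.2213  0.3513] force [ 0.1  0.7 -1. ] w 0.0342 q6 0.94 yaw 4.1
[-0.056, 0.054, 0.297] [0.1, -0.4, -1.1]
```

```bash
python3 -m crank '[[-0.02,0.02,0.04,0,-0.4,-1],[-0.04,0.04,0.09,0,-0.4,-1],[-0.056,0.054,0.14,0,-0.4,-1],[-0.056,0.054,0.19,0,-0.4,-1],[-0.056,0.054,0.23,0,-0.4,-1],[-0.056,0.054,0.26,0,-0.4,-1],[-0.056,0.054,0.28,0,-0.4,-1],[-0.056,0.054,0.292,0,-0.4,-1],[-0.056,0.054,0.297,0,-0.4,-1],[-0.056,0.054,0.297,0,-0.4,-1],[-0.056,0.054,0.297,0,-0.4,-1]]' 0.5 && python3 -m crank '[[0,0,0,0,0,0],[0,0,0,0,0,0],[0,0,0,0,0,0],[0,0,0,0,0,0],[0,0,0,0,0,0]]' 0 60;  python3 -m crank '[[0,0,-0.02,0,0,0],[0,0,-0.06,0,0,0],[0,0,-0.11,0,0,0],[0,0,-0.16,0,0,0],[0,0,-0.195,0,0,0],[0,0,-0.195,0,0,0]]';python3 go.py .5400 .1435 .25 4
```

```text
clock: 22.82
position: [0.44, -0.2801, 0.0548]
ee_rot: [0.002, 0.999, 0.044, 0.001]
contact_force: [-0.4, -0.0, 0.1]
width: 0.0423
clock: 23.45
position: [0.4402, -0.2802, 0.0553]
ee_rot: [0.002, 0.999, 0.044, 0.001]
contact_force: [-0.6, 0.9, 5.8]
width: 0.0126
clock: 24.2
position: [0.4407, -0.2804, 0.2523]
ee_rot: [0.004, 0.999, 0.044, 0.003]
contact_force: [-0.1, -0.1, -2.8]
width: 0.0127
at [ 0.4407 -0.2804  0.2523] force [-0.1 -0.1 -2.8] w 0.0127 q6 0.78 yaw 5.1
[0.1363, -0.4135, -0.0002] [0.5, -0.4, 1.1]
```

```bash
python3 -m crank '[[0.01,-0.025,0,0,0,0],[0.022,-0.065,0,0,0,0],[0.035,-0.11,0,0,0,1],[0.05,-0.155,0,0,0,1],[0.065,-0.2,0,0,0,1],[0.08,-0.245,0,0,0,1],[0.095,-0.29,0,0,0,1],[0.11,-0.335,0,0,0,1],[0.125,-0.375,0,0.5,-0.4,1],[0.133,-0.4,0,0.5,-0.4,1],[0.1365,-0.4135,0,0.5,-0.4,1],[0.1365,-0.4135,0,0.5,-0.4,1],[0.1365,-0.4135,0,0.5,-0.4,1]]'; python3 go.py .540 .1435 .107 4
```

```text
clock: 25.82
position: [0.5397, 0.1424, 0.2491]
ee_rot: [0.0, 0.999, 0.035, -0.001]
contact_force: [-0.5, 0.7, -2.5]
width: 0.0123
at [0.5397 0.1424 0.2491] force [-0.5  0.7 -2.5] w 0.0123 q6 1.63 yaw 4.0
[0.0007, -0.0011, 0.1421] [0.0, 0.1, 0.0]
```

```bash
python3 -m crank '[[0,-0.001,0.03,0,0,0],[0,-0.001,0.07,0,0,0],[0,-0.001,0.105,0,0,0],[0,-0.001,0.125,0,0,0],[0,-0.001,0.136,0,0,0],[0,-0.001,0.142,0,0,0],[0,-0.001,0.142,0,0,0]]' && python3 -m crank '[[0,0,0,0,0,0],[0,0,0,0,0,0],[0,0,0,0,0,0],[0,0,-0.02,0,0,0],[0,0,-0.06,0,0,0],[0,0,-0.1,0,0,0],[0,0,-0.14,0,0,0],[0,0,-0.14,0,0,0]]' 0.4; python3 go.py .489 -.22 .35 17
```

```text
clock: 26.7
position: [0.5396, 0.1431, 0.1075]
ee_rot: [0.0, 0.999, 0.035, -0.001]
contact_force: [-0.5, -0.2, -2.3]
width: 0.0124
clock: 27.7
position: [0.542, 0.1435, 0.2515]
ee_rot: [-0.0, 0.999, 0.035, 0.003]
contact_force: [-0.1, 0.1, -0.3]
width: 0.0345
at [0.542  0.1435 0.2515] force [-0.1  0.1 -0.3] w 0.0345 q6 1.64 yaw 4.0
[-0.0776, 0.3589, -0.0991] [0.0, -0.4, -13.0]
```

```bash
python3 -m crank '[[-0.01,0.04,-0.02,0,0,0],[-0.02,0.08,-0.04,0,0,-2],[-0.03,0.12,-0.06,0,0,-4],[-0.04,0.17,-0.08,0,0,-6],[-0.05,0.22,-0.1,0,0,-8],[-0.06,0.27,-0.1,0,0,-10],[-0.07,0.32,-0.1,0,0,-12],[-0.077,0.359,-0.1,0,-0.4,-13],[-0.077,0.359,-0.1,0,-0.4,-13],[-0.077,0.359,-0.1,0,-0.4,-13],[-0.077,0.359,-0.1,0,-0.4,-13]]'; python3 tubs.py w6 | grep -E "ridge"; python3 go.py .5678 -.3207 .054 17.2
```

```text
clock: 29.08
position: [0.4896, -0.2189, 0.3507]
ee_rot: [-0.0, 0.989, 0.149, -0.0]
contact_force: [0.0, 0.4, 0.1]
width: 0.0339
ridge [135.  82.] ((514.5621948242188, 11.361915588378906), (203.5472869873047, 8.187236785888672), 2.272390365600586) 0.0731 [24. 24. 25.]
ridge [437.  14.] ((697.7946166992188, -310.4007263183594), (47.81827163696289, 11.702588081359863), 80.810791015625) 0.0727 [53. 59. 63.]
ridge [57. 44.] ((540.1865844726562, 117.55290985107422), (91.51631164550781, 7.076497554779053), 4.490127086639404) 0.0733 [56. 60. 63.]
ridge [409. 126.] ((567.277587890625, -320.6614074707031), (59.41391372680664, 14.610396385192871), 17.221080780029297) 0.0723 [93. 91. 99.]
ridge [ 41. 133.] ((427.7702941894531, 126.01522827148438), (2.1163558959960938, 122.98786926269531), 4.0060248374938965) 0.0732 [39. 38. 41.]
ridge [399. 284.] ((355.2117004394531, -391.62298583984375), (47.513145446777344, 14.458011627197266), 28.870044708251953) 0.0721 [133. 141.   0.]
at [ 0.4897 -0.2189  0.3509] force [-0.4 -0.  -0.2] w 0.0343 q6 0.72 yaw 17.1
[0.0448, 0.1203, 0.2969] [0.0, 0.0, -0.1]
```

```bash
python3 -m crank '[[0.02,0.04,0.03,0,0,0],[0.035,0.08,0.07,0,0,0],[0.045,0.12,0.12,0,0,0],[0.045,0.12,0.17,0,0,0],[0.045,0.12,0.22,0,0,0],[0.045,0.12,0.255,0,0,0],[0.045,0.12,0.28,0,0,0],[0.045,0.12,0.292,0,0,0],[0.045,0.12,0.297,0,0,0],[0.045,0.12,0.297,0,0,0],[0.045,0.12,0.297,0,0,0]]' 0.5 && python3 -m crank '[[0,0,0,0,0,0],[0,0,0,0,0,0],[0,0,0,0,0,0],[0,0,0,0,0,0],[0,0,0,0,0,0]]' 0 60;  python3 -m crank '[[0,0,-0.02,0,0,0],[0,0,-0.06,0,0,0],[0,0,-0.11,0,0,0],[0,0,-0.16,0,0,0],[0,0,-0.195,0,0,0],[0,0,-0.195,0,0,0]]';python3 go.py .5448 .0757 .25 4
```

```text
clock: 30.5
position: [0.5686, -0.3208, 0.0551]
ee_rot: [0.001, 0.989, 0.149, 0.001]
contact_force: [-0.5, -0.1, 1.4]
width: 0.0428
clock: 31.12
position: [0.5689, -0.321, 0.0558]
ee_rot: [0.001, 0.989, 0.149, 0.001]
contact_force: [-0.0, 1.7, 5.7]
width: 0.0125
clock: 31.88
position: [0.5696, -0.3215, 0.2535]
ee_rot: [0.003, 0.989, 0.149, 0.003]
contact_force: [0.4, 0.1, -2.1]
width: 0.0126
at [ 0.5696 -0.3215  0.2535] force [ 0.4  0.1 -2.1] w 0.0126 q6 0.65 yaw 17.1
[0.0931, -0.3869, 0.0011] [0.4, -0.3, 13.1]
```

```bash
python3 -m crank '[[0.005,-0.025,0,0,0,1],[0.015,-0.065,0,0,0,2],[0.027,-0.11,0,0,0,4],[0.038,-0.155,0,0,0,6],[0.048,-0.2,0,0,0,8],[0.058,-0.245,0,0,0,10],[0.07,-0.29,0,0,0,12],[0.08,-0.335,0,0,0,13],[0.089,-0.37,0,0.4,-0.3,13],[0.093,-0.387,0,0.4,-0.3,13],[0.093,-0.387,0,0.4,-0.3,13],[0.093,-0.387,0,0.4,-0.3,13]]'; python3 go.py .5448 .0757 .107 4
```

```text
clock: 33.38
position: [0.5446, 0.0745, 0.2504]
ee_rot: [0.0, 0.999, 0.035, -0.0]
contact_force: [0.3, 0.5, -1.8]
width: 0.0124
at [0.5446 0.0745 0.2504] force [ 0.3  0.5 -1.8] w 0.0124 q6 1.51 yaw 4.1
[0.0003, -0.0013, 0.1434] [0.1, 0.0, 0.1]
```

```bash
python3 -m crank '[[0,-0.001,0.03,0,0,0],[0,-0.001,0.07,0,0,0],[0,-0.001,0.105,0,0,0],[0,-0.001,0.125,0,0,0],[0,-0.001,0.137,0,0,0],[0,-0.001,0.1434,0,0,0],[0,-0.001,0.1434,0,0,0]]' && python3 -m crank '[[0,0,0,0,0,0],[0,0,0,0,0,0],[0,0,0,0,0,0],[0,0,-0.02,0,0,0],[0,0,-0.06,0,0,0],[0,0,-0.1,0,0,0],[0,0,-0.15,0,0,0],[0,-0.03,-0.2,0,0,0],[0.01,-0.07,-0.25,0,0,0],[0.01,-0.11,-0.28,0,0,0],[0.01,-0.11,-0.28,0,0,0],[0.01,-0.11,-0.28,0,0,0],[0.01,-0.11,-0.28,0,0,0]]' 0.4
python3 - <<'E'
from h import *
im=shot("wrist","w7.png"); P=cloud(im); np.savez("pics/w7.npz",P=P,f=im["frame"])
for lo,hi,n in ((.095,.109,"lid"),(.115,.128,"ridge")):
    m=(P[...,2]>lo)&(P[...,2]<hi); k,l,st,c=cv2.connectedComponentsWithStats(m.astype(np.uint8))
    for i in range(1,k):
        if st[i,4]<150: continue
        q=P[l==i]; print(n,c[i].round(),cv2.minAreaRect(q[:,:2].astype(np.float32)*1000),np.percentile(q[:,2],[10,50,90]).round(4))
E
```

```text
clock: 34.25
position: [0.5448, 0.075, 0.1072]
ee_rot: [0.001, 0.999, 0.035, 0.0]
contact_force: [0.6, -1.1, -2.8]
width: 0.0123
clock: 35.88
position: [0.5466, 0.1846, 0.3857]
ee_rot: [0.001, 0.999, 0.035, -0.001]
contact_force: [0.4, -0.5, 0.0]
width: 0.0342
lid [356. 192.] ((538.519287109375, 145.73593139648438), (225.9385986328125, 226.93161010742188), 3.915651559829712) [0.0964 0.1017 0.1077]
lid [290. 167.] ((534.6367797851562, 210.582275390625), (96.41385650634766, 59.23168182373047), 4.027220249176025) [0.1002 0.1014 0.1024]
lid [395. 167.] ((544.234619140625, 75.14867401123047), (97.36741638183594, 59.844242095947266), 3.857330560684204) [0.1001 0.1014 0.1026]
lid [342. 168.] ((537.8963012695312, 142.79364013671875), (97.12909698486328, 60.398536682128906), 3.748993396759033) [0.1002 0.1013 0.1025]
ridge [249. 166.] ((530.8919677734375, 258.05426025390625), (226.3944854736328, 1.7030868530273438), 4.096872329711914) [0.1165 0.1217 0.1266]
ridge [422. 195.] ((534.6588134765625, 36.724117279052734), (72.64136505126953, 238.49420166015625), 75.44194793701172) [0.1167 0.1225 0.1271]
ridge [289. 171.] ((535.7260131835938, 209.92417907714844), (58.986053466796875, 13.716002464294434), 3.258805990219116) [0.1205 0.1222 0.1233]
ridge [344. 172.] ((539.0890502929688, 143.27052307128906), (59.03468322753906, 13.965933799743652), 3.764991521835327) [0.1202 0.122  0.1232]
ridge [399. 172.] ((544.5445556640625, 74.82937622070312), (58.565879821777344, 14.876011848449707), 4.688679218292236) [0.1197 0.122  0.1233]
ridge [312. 258.] ((422.6954345703125, 175.150390625), (6.069726943969727, 96.9764404296875), 3.944143533706665) [0.1169 0.124  0.1276]
```

View pics/w7.png

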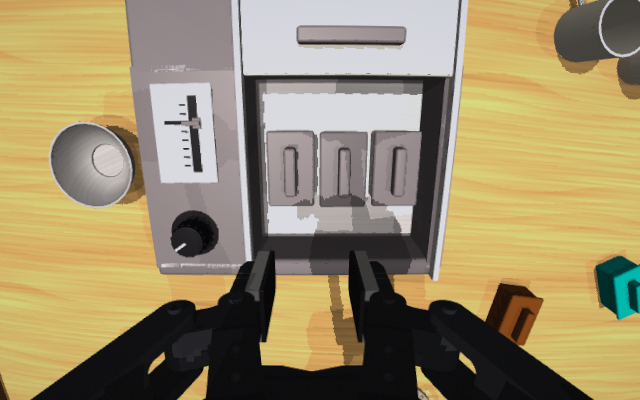

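All three tubs lie flat (lids at z 101.5, ridges at 122), side by side in the well, and there are no others on the counter. Next I'll check the pointer in an enlarged crop and locate the bar.

```bash
python3 - <<'E'
from h import *
d=np.load("pics/w7.npz");P=d["P"];f=d["f"]
m=np.zeros(P.shape[:2],bool);m[15:55,280:420]=1;m&=(P[...,2]>.154)&(P[...,2]<.168)
q=P[m];print("bar",cv2.minAreaRect(q[:,:2].astype(np.float32)*1000))
cv2.imwrite("pics/sc2.png",cv2.resize(f[78:188,145:222],(77*7,110*7)[0:2],interpolation=cv2.INTER_CUBIC)[:600])
e=np.array([np.cos(np.radians(4.1)),np.sin(np.radians(4.1))])
g=cv2.cvtColor(f,cv2.COLOR_BGR2GRAY)
for c in (166,170,174,181,184,194,200): print(c,g[112:132,c].tolist(),((P[122,c,:2]-[.54,.1435])@e).round(4),P[122,c,2].round(4))
print([((P[r,180,:2]-[.54,.1435])@e).round(4) for r in range(112,133,4)])
E
```

```text
bar ((688.9154052734375, 153.7671661376953), (17.146512985229492, 110.68238830566406), 3.7088239192962646)
166 [217, 217, 218, 218, 217, 218, 218, 218, 209, 69, 41, 40, 113, 218, 217, 218, 217, 218, 217, 217] 0.0622 0.1324
170 [217, 217, 217, 217, 217, 218, 217, 217, 204, 79, 42, 40, 128, 218, 218, 218, 217, 218, 217, 218] 0.0621 0.1325
174 [218, 217, 218, 217, 218, 217, 217, 218, 197, 77, 42, 42, 115, 194, 218, 217, 218, 218, 218, 218] 0.062 0.1315
181 [207, 81, 115, 218, 218, 217, 217, 218, 185, 102, 127, 120, 143, 189, 211, 218, 218, 218, 179, 143] 0.0621 0.1348
184 [203, 86, 106, 182, 218, 217, 218, 218, 181, 114, 143, 143, 142, 175, 210, 218, 218, 218, 169, 94] 0.062 0.1345
194 [47, 46, 47, 46, 47, 69, 120, 146, 131, 134, 146, 145, 145, 116, 132, 145, 98, 52, 44, 45] 0.0618 0.1352
200 [218, 218, 218, 218, 218, 192, 157, 150, 134, 127, 118, 99, 86, 96, 99, 113, 142, 208, 218, 218] 0.0616 0.1331
[np.float64(0.0731), np.float64(0.0686), np.float64(0.0641), np.float64(0.0597), np.float64(0.055), np.float64(0.0505)]
```

View pics/sc2.png

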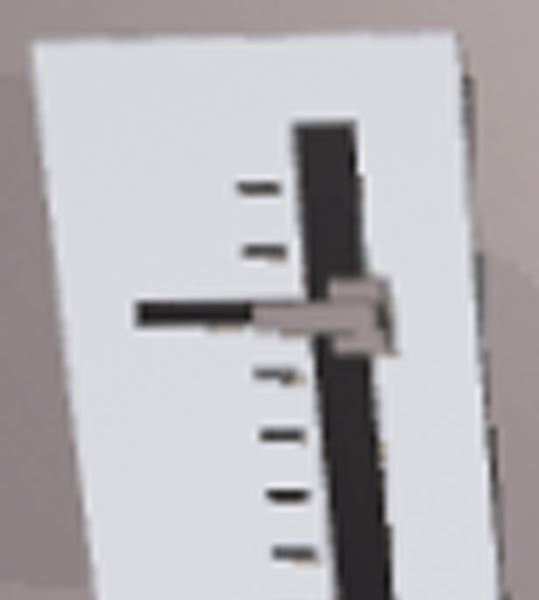

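```bash
python3 go.py .735 .157 .2 4  .71 .157 .152 4
```

```text
at [0.5467 0.1846 0.3858] force [-0.6 -0.5  0.6] w 0.0339 q6 1.71 yaw 3.9
[0.1864, 0.0402, 0.1854] [0.1, 0.1, -0.1]
[0.1616, 0.0384, 0.2335] [0.1, 0.1, -0.1]
```

The pointer lies in line with the long mark, within 1 mm. Now I'll close the cover by pushing the bar from behind with closed fingers.

```bash
python3 -m crank '[[0.04,0.01,0,0,0,0],[0.09,0.02,0,0,0,0],[0.14,0.04,0.02,0,0,0],[0.188,0.04,0.07,0,0,0],[0.188,0.04,0.12,0,0,0],[0.188,0.04,0.17,0,0,0],[0.188,0.04,0.2,0,0,0],[0.188,0.04,0.22,0,0,0],[0.188,0.04,0.23,0,0,0],[0.188,0.04,0.2335,0,0,0],[0.188,0.04,0.2335,0,0,0]]' 0 && python3 -m crank '[[-0.005,0,0,0,0,0],[-0.015,0,0,0,0,0],[-0.025,0,0,0,0,0],[-0.04,0,0,0,0,0],[-0.055,0,0,0,0,0],[-0.07,0,0,0,0,0],[-0.085,0,0,0,0,0],[-0.1,0,0,0,0,0],[-0.115,0,0,0,0,0],[-0.13,0,0,0,0,0],[-0.145,0,0,0,0,0],[-0.16,0,0,0,0,0],[-0.175,0,0,0,0,0],[-0.19,0,0,0,0,0],[-0.205,0,0,0,0,0],[-0.22,0,0,0,0,0],[-0.23,0,0,0,0,0],[-0.235,0,0,0,0,0],[-0.24,0,0,0,0,0],[-0.24,0,0,0,0,0]]'
```

```text
clock: 37.3
position: [0.7368, 0.157, 0.1526]
ee_rot: [0.001, 0.999, 0.034, -0.001]
contact_force: [0.1, -0.8, 0.0]
width: -0.0002
clock: 39.8
position: [0.4966, 0.1407, 0.1528]
ee_rot: [0.001, 0.999, 0.034, -0.001]
contact_force: [1.4, -0.9, 0.4]
width: 0.0
```

```bash
python3 -m crank '[[-0.006,0,0,0,0,0],[-0.012,0,0,0,0,0],[-0.018,0,0,0,0,0],[-0.022,0,0,0,0,0],[-0.026,0,0,0,0,0],[-0.03,0,0,0,0,0],[-0.034,0,0,0,0,0],[-0.034,0,0,0,0,0]]'
```

```text
clock: 40.8
position: [0.4724, 0.1391, 0.1537]
ee_rot: [0.0, 0.999, 0.034, 0.009]
contact_force: [21.2, 1.0, -15.9]
width: 0.0001
```

```bash
python3 -m crank '[[0.006,0,0,0,0,0],[0.015,0,0,0,0,0],[0.02,0,-0.04,0,0,0],[0,0,-0.09,0,0,0],[0,0,-0.14,0,0,0],[-0.02,0,-0.19,0,0,0],[-0.04,0,-0.24,0,0,0],[-0.04,0,-0.24,0,0,0],[-0.04,0,-0.24,0,0,0],[-0.04,0,-0.24,0,0,0]]'
python3 - <<'E'
from h import *
im=shot("wrist","w8.png"); P=cloud(im)
m=(P[...,2]>.155)&(P[...,2]<.168)&(abs(P[...,0]-.455)<.06)&(abs(P[...,1]-.138)<.08);q=P[m]
print("bar",len(q),cv2.minAreaRect(q[:,:2].astype(np.float32)*1000))
shot("scene","sc9.png"); shot("side","sd9.png")
E
```

```text
clock: 42.05
position: [0.4276, 0.1362, 0.391]
ee_rot: [0.0, 0.999, 0.034, 0.007]
contact_force: [-0.5, 0.2, -0.1]
width: 0.0004
bar 1464 ((455.4516906738281, 137.7782745361328), (15.39036750793457, 110.2643051147461), 4.044617176055908)
```

View pics/w8.png

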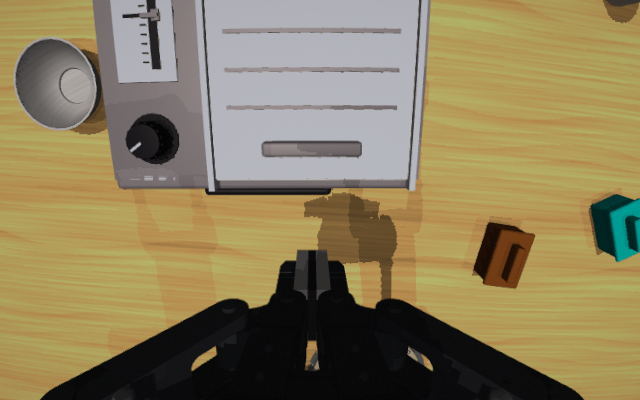

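View pics/sc9.png

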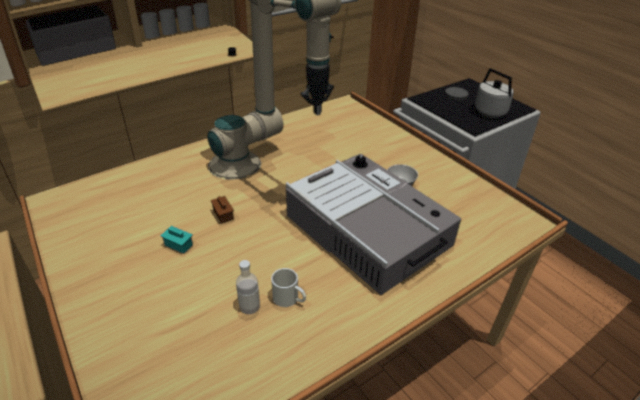

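The cover is shut: the bar moved 0.234 m of its 0.235 m travel, and it was against the stop. The pointer is on the mark, no tubs are left on the counter, and the mug, soap and bowl are in place.

```bash
python3 -c "
from rig import job; print(job.sign_off())"
```

```text
the job is handed in; nothing more can be done
None
```

I slid the cover back to its stop and turned the thermostat knob 126° clockwise. The three grey tubs on the counter went into the well side by side, and I pushed the cover shut again. I then handed the job in at about 42 s of the 210 s allowed; it reports no verdict.

My last checks:
- **Tubs:** before closing, all three lids measured z ≈ 101.5 mm and the ridges 122 mm, so they lie flat on the floor and none are stacked. I could not see them again once the cover was shut.
- **Cover:** measured against its fully open position, the bar came back 0.234 m of its 0.235 m travel. It stopped against the front stop at about 21 N, so I take it as shut to within about 1 mm.
- **Pointer:** it stands in line with the long mark to within about 1 mm.
- **Other items:** the mug, soap bottle and bowl look untouched in the final pictures, though I did not measure their positions again. The brown and turquoise lookalikes were left alone.
- **Robot:** the gripper was about 0.23 m clear above the box at the end.

No check failed. The two fixed cameras disagreed by a few millimetres (up to about 9 mm on the mug), so I worked from the wrist camera instead.

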